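# Strip down the laminating press

### The arm

A 6-joint arm with a two-finger parallel gripper is mounted at the origin on a cart in front of the work surface, level with it; the furniture and walls round the work are solid. World frame = base frame: x ahead of the robot, y to its left, z up, the work surface at z = 0. Lengths are in mm, angles in rad, forces in N, time in s.
With the tool pointing down it reaches from about 375 to 925 mm from the base axis. Payload 5.7 kg.
Tool frame: the origin (TCP) lies midway between the tips of the shut fingers; the grasp point (between the pads) lies 19 mm behind it; z points along the fingers, y is the line along which they close (so a half turn about z gives the same grasp; the last joint's range is limited). The gripper opens to 88 mm and grips with 3 to 60 N. Pads are 20 mm wide; open, the fingers measure 115 mm over their backs; the gripper's body (75 mm by 178 mm) begins 61 mm behind the grasp point.
Start: joints at [1.181, 0.359, 1.51, -0, 1.272, -0.115], TCP at [162.806, 577.457, 222.623] pointing down, gripper open.
Joint ranges: [-2.97, 2.97], [-1.01, 2.36], [0.21, 2.38], [-0.96, 4.11], [0.2, 2.71], [-2.98, 2.98]. Speed limits (rad/s): [2.39, 2.39, 3.14, 3.14, 3.14, 3.14].

### API

Orientations are given as a rotation vector (axis times angle).
In Python, from station import move_pose, movel, goto_joints, gripper_to, pause, solve_ik, observe, get_image, calibration, Unreachable, hand_in gives the robot as it stands. Calls block until the motion is done:
- move_pose(position, orientation): joint-space move of the TCP to a pose.
- movel(position, rot=None, rate=150, max_force=None): straight line of the TCP; rot=None keeps the orientation; rate is the mean speed in mm/s. With max_force (N) it stops when the force on the tool has changed by that much, and returns True; else False.
- goto_joints(angles): joint-space move.
- gripper_to(opening, effort=None): finger opening in mm; effort is the grip in N (None keeps the last); returns when the fingers have stopped.
- pause(seconds).
- solve_ik(position, orientation): joint angles nearest the present ones, or None.
- observe(): the state.
- get_image(name): name is "side" or "top" or "wrist"; returns (picture, depth): 384x512x3 uint8, red, green, blue; 384x512 float32, mm along the optical axis (not along the pixel's ray), 0 where there is no reading.
- calibration(name): a dict with "intrinsics" (3x3 intrinsics, pixels), "k1" (the pictures are not rectified: a ray, as slopes to the right and down, at radius r is drawn at 1 + k1 r^2 times it, then the intrinsics apply), "eye" and "orientation" of the camera in the world; the wrist camera has in their place "hand_eye" (4x4, takes a point from camera to tool coordinates, whose origin is the TCP and whose axes are the flange's). Camera axes: x right, y down, z forward; pixel columns grow to the right and rows downward; lengths in mm; the calibration is good to about 2 mm. A picture is of the moment at which its call begins: read the wrist's pose just before it. calibration takes no time and is no camera call.
A pose or a line that the arm cannot do raises Unreachable and nothing moves.
- hand_in(): hands the job in; it is judged then, once.
The state is a dict: "time_s": time; "qpos": joint angles; "qd": joint speeds; "joint_efforts": joint torques, N m; "ee_pos": TCP position; "orientation": TCP orientation; "force": force on the tool from outside, world axes, zero at the start; "torque": the same for the moment, N m; "gripper_width": finger opening in mm; "gripper_force": force on a finger pad.
Only numpy, scipy, OpenCV 4.12 (cv2) and the standard library are available. Lean on these libraries where they do the work, as an engineer would, in place of code of your own. Each camera call takes 0.05 s, during which the arm holds its last target. There are 200 camera calls.

### The job

The panel in the laminating press has set: take the stack apart from the top and put every piece away. The brass weight goes on the stand with the brass post, the steel weight on the stand with the thicker steel post; set the heavy press plate on its cork rest edge first, one long edge touching down and then pivoting down flat with its stem up, and lay the panel lengthwise on the two rails of its drying rack, flat between the end stops. Keep clear of the freshly painted miniature.

Things in the scene. Friction and masses are not known exactly. Their poses are not given: they have to be found in the camera images.
- weight_small: Brass ring weight, outer diameter 48, bore 24, height 16 mm, 0.18 kg; origin at the centre of its underside, z up the bore. At the start it is the top of the stack, round the press plate's stem, on the steel weight.
- weight_big: Dark steel ring weight, outer diameter 64, bore 30, height 20 mm, 0.38 kg; origin at the centre of its underside, z up the bore. At the start it lies on the press plate, round the stem.
- platen: Press plate: grey steel, 64 (x) x 168 (y) x 8 mm, 0.7 kg, with two 15 mm holes at y = +-72 mm through which the pillars of the press pass. A dark square stem, 12 x 12 mm, sides along x and y, stands in its middle up to 58 mm above its underside: grip it there. Origin at the centre of its underside, z up the stem.
- panel: Laminated styrene panel, white over grey, 130 (x) x 46 (y) x 6 mm, 0.05 kg, with four small window openings; its middle third is solid; grip it across the 46 mm width. Origin at the centre of its underside. At the start it lies across the press bed under the press plate, its long ends sticking out.
- press: Laminating press, fixed: green base 100 (x) x 184 (y) mm, top 16 mm above the desk; bed 100 (x) x 36 (y) mm, its rubber face 34 mm up, where the panel lies with its long side along x, overhanging by 5 mm each side; two steel pillars, 10 mm thick, at y = +-72 mm reach 64 mm up: lift the press plate straight up by 25 mm or more. Origin on the desk under its centre.
- stand_small: Stand of the brass weight, fixed: round wooden base, diameter 66 mm, top 14 mm above the desk, with a thin brass post, diameter 8 mm, pointed tip 54 mm above the desk. Origin on the desk under the post. The weight lies flat on the wood round the post.
- stand_big: Stand of the steel weight, fixed: round wooden base, diameter 84 mm, top 14 mm above the desk, with a dark steel post, diameter 14 mm, pointed tip 54 mm above the desk. Origin on the desk under the post. The weight lies flat on the wood round the post.
- rest: Rest of the press plate, fixed: wooden board 104 (x) x 208 (y) mm, cork face 15 mm above the desk; lips 22 mm above the desk along the -x side (inner face at x = -43 mm) and both ends (inner faces at y = +-96 mm); +x side open. The plate lies on the cork, centred, its long side along y. Origin on the desk under its centre.
- rack: Drying rack, fixed: two wooden rails along x, tops 26 mm above the desk, outer faces at y = +-17 mm; end stops 36 mm high, inner faces at x = +-80 mm; cross feet 90 mm wide, 10 mm high at x = +-70 mm. The panel lies on the rails, centred, its long side along x. Origin on the desk under its centre.
- mini: Freshly painted miniature, dark and green on a round base of 33 mm, 51 mm tall; origin at the centre of its underside. To be left where it stands.

How it is judged (in metres and radians):
On the way, in this order (a step that is already met when the one before it is completed fails the run):
1. the brass weight lies on its stand (horizontal distance between weight_small and stand_small below 0.011 m and z of weight_small in the frame of stand_small between 0.009 and 0.019 m and angle between weight_small's own z axis and vertical below 0.1 rad), for 0.2 s.
2. the steel weight lies on its stand (horizontal distance between weight_big and stand_big below 0.011 m and z of weight_big in the frame of stand_big between 0.009 and 0.019 m and angle between weight_big's own z axis and vertical below 0.1 rad), for 0.2 s.
3. the press plate, tilted, rests with an edge on its rest (contact force between platen and rest above 0.4 N and angle between platen's own z axis and vertical between 0.1 and 0.7 rad and linear speed of platen below 0.12 m/s and horizontal distance between platen and rest below 0.04 m), for 0.1 s.
4. the press plate lies flat on its rest (x of platen in the frame of rest between -0.016 and 0.016 m and y of platen in the frame of rest between -0.016 and 0.016 m and z of platen in the frame of rest between 0.011 and 0.019 m and angle between platen's own z axis and vertical below 0.05 rad and angle between the y axis of platen and the y axis of rest, either way round below 0.2 rad), for 0.2 s.
5. the panel lies on the rails of its rack (x of panel in the frame of rack between -0.016 and 0.016 m and y of panel in the frame of rack between -0.013 and 0.013 m and z of panel in the frame of rack between 0.022 and 0.03 m and angle between panel's own z axis and vertical below 0.08 rad and angle between the x axis of panel and the x axis of rack, either way round below 0.2 rad), for 0.2 s.
At the end, for the whole second after the job is handed in: Each weight flat on its stand, within 11 mm of the post; press plate set down edge first (tilted over 0.1 rad, under 0.12 m/s), then flat on the cork, stem up, within 16 mm and 0.2 rad; panel flat on both rails, within 16 mm along, 13 mm across and 0.2 rad; all at rest (all of step 1 and all of step 2 and all of step 4 and all of step 5 and linear speed of each of weight_small, weight_big, platen, panel below 0.02 m/s); the robot touches nothing.
It fails at once if the painted miniature is moved by more than 15 mm or tipped (distance of mini from where it was at the start of the episode above 0.015 m or angle between mini's own z axis and vertical above 0.3 rad).
It also fails if it takes over 115 s, if anything falls off the work surface, if the arm or the gripper's body presses on something with over 40 N, if the wrist force passes 120 N, or if a joint passes its speed limit or range.

## Working session

There is one attempt and no reset: what is moved stays moved. The work goes in short steps, each a Python script; the robot and the scene stay as the last script left them, time stands still between calls to the robot, and variables do not carry over. Pictures are saved under pics/ and viewed, at most 14 in all, crops included, and the job is handed in when it is done.

```bash
mkdir -p pics; ls; cat > h.py <<'E'
from station import *
import numpy as np, cv2
from scipy.spatial.transform import Rotation as R
def cam(n):
    c=calibration(n); K=np.array(c["intrinsics"]); 
    if "eye" in c:
        return K,c["k1"],np.array(c["eye"],float),c["orientation"]
    return c
def rays(K,k1,uv):
    uv=np.asarray(uv,float).reshape(-1,1,2)
    return cv2.undistortPoints(uv,K,np.array([k1,0,0,0,0.]),None,None,None,(3,100,1e-10)).reshape(-1,2) if False else cv2.undistortPoints(uv,K,np.array([k1,0,0,0.])).reshape(-1,2)
E
python3 - <<'E'
from h import *
for n in("side","top","wrist"):
    print(n,calibration(n))
    p,d=get_image(n); np.savez(f"pics/{n}0.npz",p=p,d=d); cv2.imwrite(f"pics/{n}0.png",cv2.resize(p[:,:,::-1],(768,576),interpolation=cv2.INTER_CUBIC))
print(observe())
E
```

```text
pics
side {'intrinsics': array([[391.74117526,   0.        , 257.32385574],
       [  0.        , 391.74117526, 195.89518605],
       [  0.        ,   0.        ,   1.        ]]), 'k1': -0.0743531105281089, 'eye': array([ 123.87372753, -648.08613327,  469.97163735]), 'orientation': array([-1.9757235 ,  0.63567153, -0.38571495])}
top {'intrinsics': array([[365.71630083,   0.        , 260.78483203],
       [  0.        , 365.71630083, 196.69994297],
       [  0.        ,   0.        ,   1.        ]]), 'k1': 0.0278804597344979, 'eye': array([487.4135794 , -49.25038821, 906.03475634]), 'orientation': array([-2.1809491 ,  2.21287208, -0.08073381])}
wrist {'intrinsics': array([[279.78586332,   0.        , 250.13867157],
       [  0.        , 279.78586332, 191.48547954],
       [  0.        ,   0.        ,   1.        ]]), 'k1': -0.04406468996565576, 'hand_eye': array([[-2.63306183e-05, -9.64806638e-01, -2.62960359e-01,
         7.17109871e+01],
       [ 9.99999975e-01,  3.27154101e-05, -2.20164981e-04,
        -5.58155097e-03],
       [ 2.21019492e-04, -2.62960358e-01,  9.64806613e-01,
        -1.60882295e+02],
       [ 0.00000000e+00,  0.00000000e+00,  0.00000000e+00,
         1.00000000e+00]])}
{'time_s': 0.15, 'qpos': array([ 1.18090053e+00,  3.59349636e-01,  1.51115089e+00,  1.99289634e-06,
        1.27247981e+00, -1.15116927e-01]), 'qd': array([ 0.00053734, -0.00226142, -0.00261442,  0.0016732 , -0.00064062,
        0.00013475]), 'joint_efforts': array([ 1.82130789e-04, -5.15754211e+01, -2.71004391e+01,  6.74334099e-02,
        3.07546032e-02, -1.20174609e-04]), 'ee_pos': array([162.62266673, 577.01379259, 222.00922041]), 'orientation': array([-4.30218130e-01, -3.11164306e+00,  2.10966570e-03]), 'force': array([ 2.24098619e-01, -3.82600080e-04,  7.02149993e-01]), 'torque': array([0.04822254, 0.02650324, 0.02638623]), 'gripper_force': 0.0, 'gripper_width': 87.55580840593377}
```

View pics/top0.png

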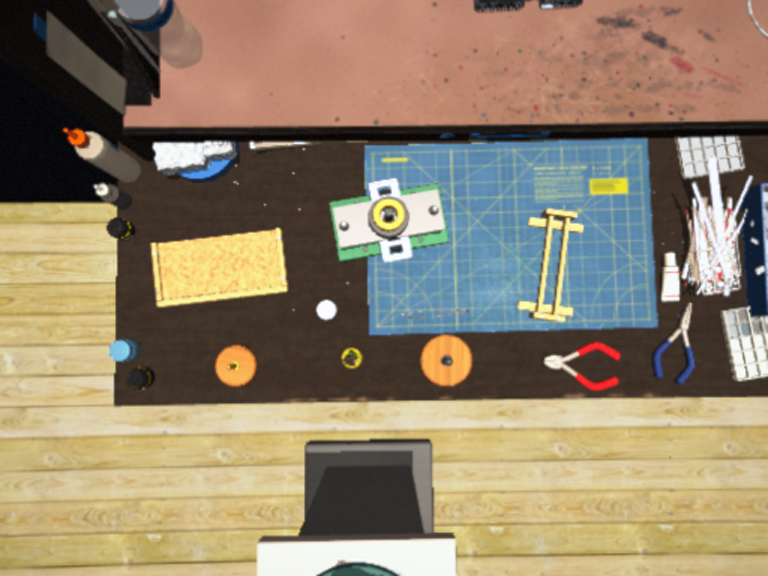

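View pics/side0.png

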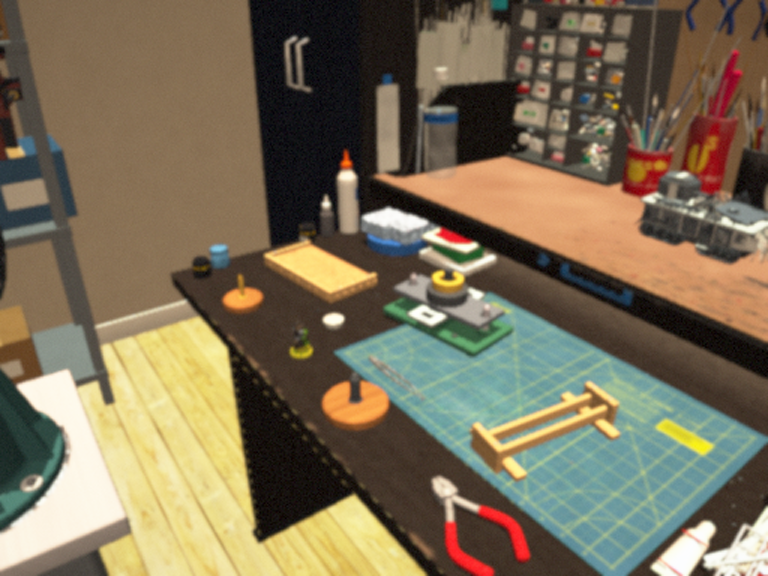

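The top view shows, at 768-scale: rest (220,267), stand_small (235,366), mini (351,357), stand_big (446,360), press (389,220) and rack (552,265). I'll enlarge for accurate pixels.

```bash
python3 - <<'E'
import numpy as np,cv2
p=np.load("pics/top0.npz")["p"][:,:,::-1]
for i,(c,r) in enumerate([(92,112),(212,112)]):
    q=cv2.resize(p[r:r+150,c:c+200],(800,600),interpolation=cv2.INTER_CUBIC)
    cv2.imwrite(f"pics/topc{i}.png",q)
E
```

```text
(no output)
```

View pics/topc0.png

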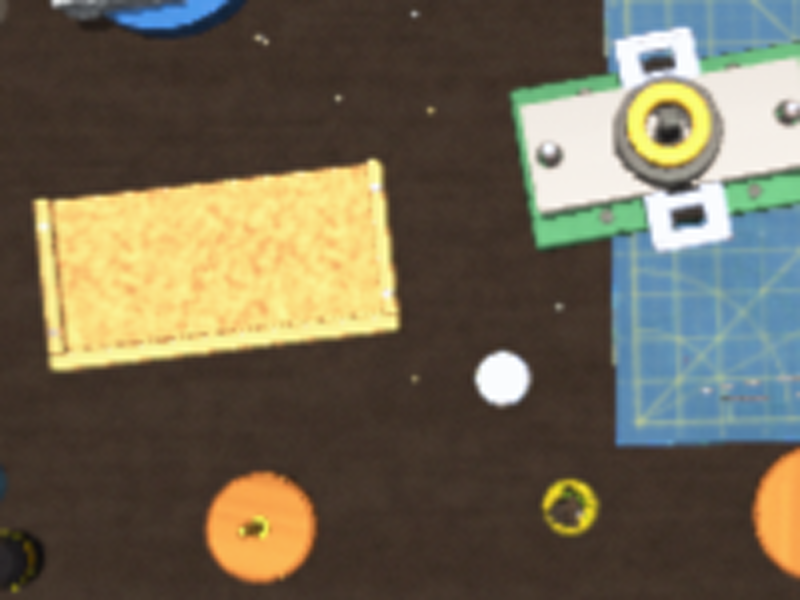

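View pics/topc1.png

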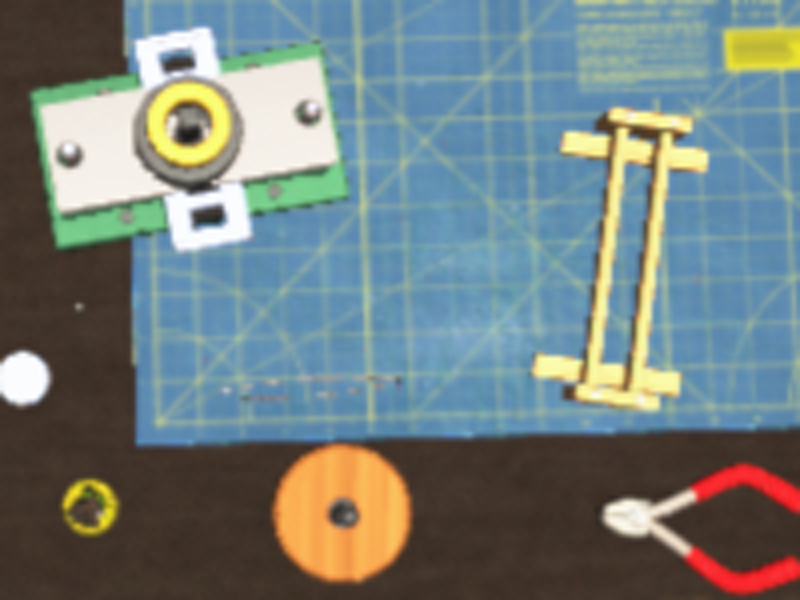

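```bash
cat >> h.py <<'E'
def w(n,uv,z):
    K,k1,e,o=cam(n); r=rays(K,k1,uv); d=np.c_[r,np.ones(len(r))]@R.from_rotvec(o).as_matrix().T
    t=(z-e[2])/d[:,2]; return e+t[:,None]*d
def crop(i,a): return (np.array(a,float)+.5)/4-.5+np.array([[92,112],[212,112]][i])
E
python3 - <<'E'
from h import *
np.set_printoptions(precision=1,suppress=True)
def s(name,i,a,z):
    P=w("top",crop(i,a),z); print(name,P[:,:2].tolist() if 0 else P[:,:2].round(1).tolist(),"mean",P.mean(0)); 
    if len(P)==4: print("  sides",[round(float(np.linalg.norm(P[j]-P[j-1])),1) for j in range(4)])
    return P
P=s("rest TL BL BR TR",0,[(35,200),(52,370),(398,328),(380,160)],22)
d=P[0]-P[3]+P[1]-P[2]; print("rest y dir yaw",np.arctan2(-d[0],d[1]))
s("ss disc L R T B",0,[(206,527),(316,527),(261,471),(261,583)],14)
s("ss tip",0,[(262,525)],54)
s("sb disc",1,[(274,513),(411,513),(343,443),(343,582)],14)
s("sb tip",1,[(347,513)],54)
s("mini",0,[(543,507),(599,507),(571,479),(571,535)],4)
s("brass",1,[(146,125),(233,125),(189,82),(189,168)],84)
P=s("pillars",1,[(69,154),(310,113)],64); d=P[0]-P[1]; print("press yaw",np.arctan2(-d[0],d[1]),np.linalg.norm(d))
P=s("panel",1,[(135,40),(178,250),(250,237),(210,28)],46); d=P[0]-P[1]+P[3]-P[2]; print("panel yaw",np.arctan2(d[1],d[0]))
P=s("rack",1,[(609,110),(577,390),(660,405),(691,120)],36);d=P[0]-P[1]+P[3]-P[2]; print("rack yaw",np.arctan2(d[1],d[0]))
P=s("railmid",1,[(617,130),(590,380),(635,388),(663,138)],26)
# depth-based heights
D=np.load("pics/top0.npz")["d"]; K,k1,e,o=cam("top"); M=R.from_rotvec(o).as_matrix()
for nm,i,a in [("desk",0,(420,450)),("cork",0,(210,260)),("ss",0,(230,510)),("plate",1,(100,140)),("brass",1,(158,125)),("railL",1,(605,250)),("panelN",1,(183,225))]:
    uv=crop(i,[a]); r=rays(K,k1,uv)[0]; dd=D[int(round(uv[0,1])),int(round(uv[0,0]))]; print(nm,e+M@(np.r_[r,1]*dd))
E
```

```text
rest TL BL BR TR [[631.0, 324.0], [528.3, 313.0], [550.7, 107.0], [653.1, 117.4]] mean [590.8 215.3  22. ]
  sides [207.8, 103.2, 207.2, 103.0]
rest y dir yaw 0.10741094254366976
ss disc L R T B [[432.8, 223.7], [431.6, 157.9], [465.8, 191.0], [398.8, 190.7]] mean [432.2 190.8  14. ]
  sides [47.4, 65.8, 47.5, 67.0]
ss tip [[435.8, 179.5]] mean [435.8 179.5  54. ]
sb disc [[435.7, -106.6], [434.5, -189.8], [477.4, -149.4], [393.6, -147.6]] mean [ 435.3 -148.4   14. ]
  sides [58.8, 83.2, 59.0, 83.9]
sb tip [[437.4, -146.4]] mean [ 437.4 -146.4   54. ]
mini [[440.8, 22.0], [440.3, -12.3], [457.6, 4.7], [423.5, 5.0]] mean [440.6   4.9   4. ]
  sides [24.2, 34.3, 24.3, 34.1]
brass [[659.9, -33.4], [659.3, -82.8], [684.3, -58.2], [635.0, -57.4]] mean [659.6 -57.9  84. ]
  sides [34.6, 49.4, 35.1, 49.3]
pillars [[647.6, 11.9], [670.0, -128.6]] mean [658.8 -58.4  64. ]
press yaw 0.15767391710827172 142.18258839408952
panel [[719.0, -26.8], [593.0, -50.6], [600.2, -93.3], [725.8, -71.6]] mean [659.5 -60.6  46. ]
  sides [45.3, 128.2, 43.3, 127.4]
panel yaw 0.17912521384564065
rack [[675.4, -311.3], [507.2, -287.0], [497.5, -336.1], [668.6, -360.4]] mean [ 587.2 -323.7   36. ]
  sides [49.6, 170.0, 50.0, 172.7]
rack yaw -0.1422190134523504
railmid [[665.2, -318.8], [513.3, -297.8], [508.1, -324.7], [659.9, -346.6]] mean [ 586.6 -322.    26. ]
  sides [28.3, 153.3, 27.4, 153.3]
desk [476.7  97.9  -2.2]
cork [594.1 221.4  16.3]
ss [442.6 209.8  12.7]
plate [659.2  -5.3  46. ]
brass [659.6 -40.2  85. ]
railL [ 592.2 -310.1   23.1]
panelN [608.7 -53.8  39.9]
```

```bash
cat >> h.py <<'E'
PR=np.array([659.3,-58.3]); PY=0.165
SS=np.array([432.2,190.9]); SB=np.array([435.6,-148.4]); RE=np.array([590.8,215.3]); RY=0.107; RK=np.array([586.9,-322.8]); KY=-0.142
def ori(psi,tilt=0,ax=0):   # closing line at yaw psi; tilt about horizontal axis at yaw ax
    q=np.roll  # unused
    best=None
    for p in (psi,psi+np.pi):
        c,s=np.cos(p),np.sin(p)
        M=np.array([[-s,c,0],[c,s,0],[0,0,-1.]]).T
        M=R.from_rotvec(tilt*np.array([np.cos(ax),np.sin(ax),0])).as_matrix()@M
        yield R.from_matrix(M).as_rotvec()
def go(xy,z,psi):
    q0=np.array(observe()["qpos"]); c=[]
    for o in ori(psi):
        q=solve_ik([*xy,z],o)
        if q is not None: c.append((np.abs(np.array(q)-q0).max()+ (abs(q[5])>2.6)*5,o))
    c.sort(key=lambda t:t[0]); o=c[0][1]; move_pose([*xy,z],o); return o
def st(m=""):
    o=observe(); print(m,round(o["time_s"],1),np.round(o["ee_pos"],1),"F",np.round(o["force"],1),"w",round(o["gripper_width"],1),round(o["gripper_force"],1),"q",np.round(o["qpos"],2)); return o
def shot(n,name,box=None):
    p,d=get_image(n); p=p[:,:,::-1]
    if box: p=p[box[1]:box[3],box[0]:box[2]]
    f=min(800/p.shape[1],600/p.shape[0]); cv2.imwrite(f"pics/{name}.png",cv2.resize(p,None,fx=f,fy=f,interpolation=cv2.INTER_CUBIC))
E
sed -i '/q=np.roll/d;/best=None/d' h.py
python3 - <<'E'
from h import *
D=np.load("pics/top0.npz")["d"]; K,k1,e,o=cam("top"); M=R.from_rotvec(o).as_matrix()
for a in [(400,100),(300,60),(195,155),(110,155),(450,125)]:
    uv=np.array(a)/1.5; r=rays(K,k1,[uv])[0]; print(a,np.round(e+M@(np.r_[r,1]*D[int(uv[1]),int(uv[0])])))
go(PR,190,PY+np.pi/2); st()
movel([*PR,110]); movel([*PR,71],rate=60,max_force=10); st("down")
gripper_to(44,30); st("grip")
movel([*PR,190],rate=100); st("lift")
shot("side","s1",(180,100,400,265))
E
```

```text
(400, 100) [817. -77. 128.]
(300, 60) [877.  67. 129.]
(195, 155) [763. 243.  53.]
(110, 155) [748. 350. 102.]
(450, 125) [ 779. -148.  128.]
 3.0 [659.3 -57.3 190.1] F [0.5 0.4 0.5] w 88.0 0.0 q [-0.19  0.47  1.41  0.    1.26  1.21]
down 4.5 [659.4 -58.3  71. ] F [0.8 0.7 0.3] w 88.1 0.0 q [-0.19  0.6   1.51  0.    1.03  1.21]
grip 5.3 [659.3 -58.4  71. ] F [-0.5 -0.2  0.9] w 44.5 23.4 q [-0.19  0.6   1.51 -0.    1.03  1.21]
lift 6.6 [658.7 -58.2 189.1] F [-0.8  0.3 -2. ] w 44.6 23.4 q [-0.19  0.48  1.41 -0.    1.26  1.21]
```

View pics/s1.png

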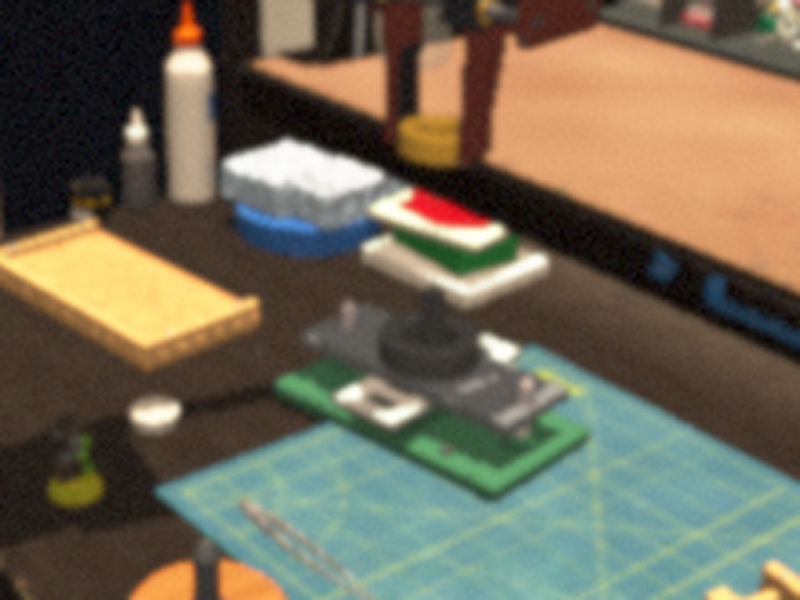

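The ring is held between the fingers at (430,140), but the 44.5 mm width is less than 48 mm, so I'll check its centring from the top.

```bash
python3 - <<'E'
from h import *
go(SS,150,PY+np.pi/2); st()
shot("top","t1",(112,180,232,270)); shot("wrist","w1")
E
```

```text
7.9 [434.  190.7 150.4] F [-0.1  0.4 -1.6] w 44.3 23.4 q [ 0.27  0.26  1.86 -0.    1.01  1.67]
```

View pics/w1.png

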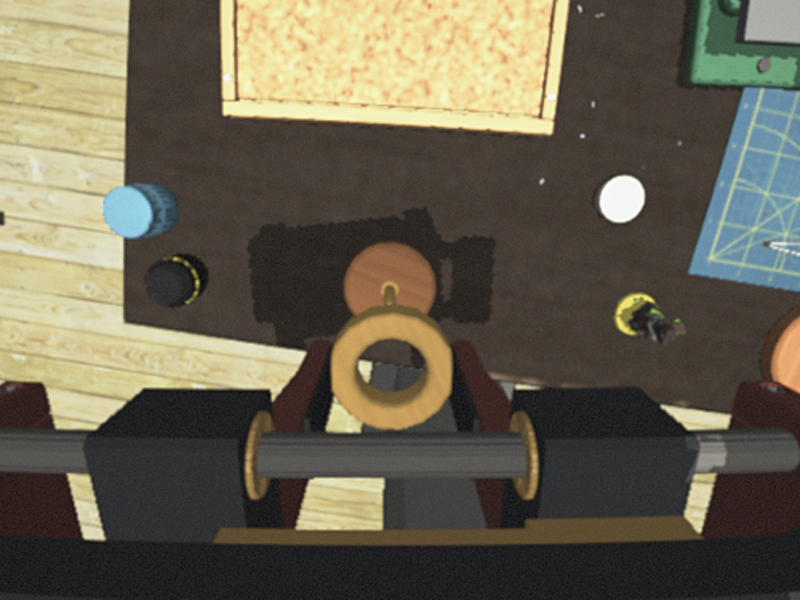

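The held ring's top face is centred at about (392,368), and stand_small's disc and post base at (390,287). I'll project both.

```bash
cat >> h.py <<'E'
def tool_at(a,zt):  # wrist 800-wide picture pixel -> tool coords on plane z_tool=zt
    c=calibration("wrist"); H=np.array(c["hand_eye"]); r=rays(np.array(c["intrinsics"]),c["k1"],(np.array(a,float)+.5)/1.5625-.5)
    d=np.c_[r,np.ones(len(r))]@H[:3,:3].T; e=H[:3,3]; zt=np.broadcast_to(zt,len(r)); return e+((zt-e[2])/d[:,2])[:,None]*d
def tool_w(P,ob): return np.array(ob["ee_pos"])+P@R.from_rotvec(ob["orientation"]).as_matrix().T
E
python3 - <<'E'
from h import *
o=observe()
P=tool_at([(332,367),(452,367),(392,307),(392,430)],-13); print(P.round(1)); 
T=tool_at([(344,287),(436,287),(390,241)],o["ee_pos"][2]-14); print(tool_w(T,o).round(1))
print(tool_w(P,o).round(1), tool_w(tool_at([(392,368)],-13),o))
E
```

```text
[[  5.9 -21.6 -13. ]
 [  5.9  22.4 -13. ]
 [ 28.8   0.4 -13. ]
 [-20.3   0.4 -13. ]]
[[428.7 222.9  14. ]
 [439.1 159.4  14. ]
 [465.7 196.4  14. ]]
[[436.2 212.8 163.3]
 [443.4 169.3 163.3]
 [462.5 194.8 163.3]
 [414.  186.8 163.3]] [[439.45996329 190.97670105 163.30424188]]
```

```bash
python3 - <<'E'
from h import *
X=SS-[2.5,0.3]
movel([*X,90],rate=80); pause(.3); st("over")
print(movel([*X,16],rate=40,max_force=7)); st("down")
pause(.2); gripper_to(64); st("open")
movel([*X,100],rate=100); movel([*X,190],rate=200)
o=go(PR,190,PY+np.pi/2)
movel([*PR,110]); shot("top","t2",(112,180,312,270))
gripper_to(88)
movel([*PR,51],rate=60,max_force=10); st("down big")
gripper_to(58,40); st("grip")
movel([*PR,190],rate=100); st("lift")
shot("wrist","w2")
E
```

```text
over 9.2 [430.  190.7  90.4] F [-0.   0.3 -1.2] w 44.5 23.4 q [ 0.27  0.35  1.93 -0.    0.86  1.68]
True
down 11.0 [429.7 190.6  17. ] F [0.5 0.7 4.3] w 44.4 23.4 q [0.27 0.48 1.99 0.   0.67 1.68]
open 11.7 [428.6 190.3  16.1] F [-0.   0.  -0.2] w 63.8 0.0 q [ 0.27  0.48  1.99 -0.    0.67  1.68]
down big 17.0 [659.7 -58.4  51.4] F [-1.   0.9  0.6] w 87.9 0.0 q [-0.19  0.62  1.53 -0.    0.99  1.21]
grip 17.6 [659.4 -58.4  51.2] F [-0.9 -0.6  1.6] w 60.0 40.0 q [-0.19  0.62  1.53 -0.    0.99  1.21]
lift 19.1 [658.8 -58.2 189.1] F [-0.7  0.6 -2.2] w 59.8 40.0 q [-0.19  0.48  1.41 -0.    1.26  1.21]
```

View pics/w2.png

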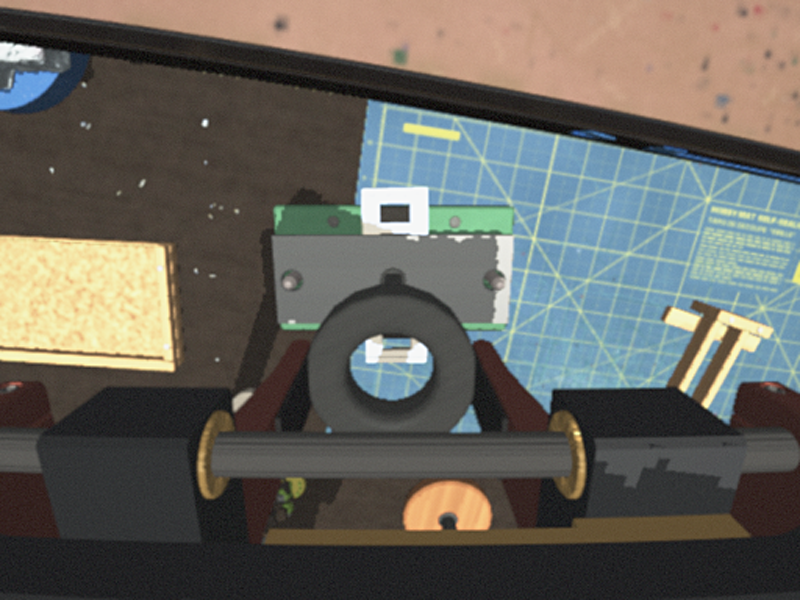

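View pics/t2.png

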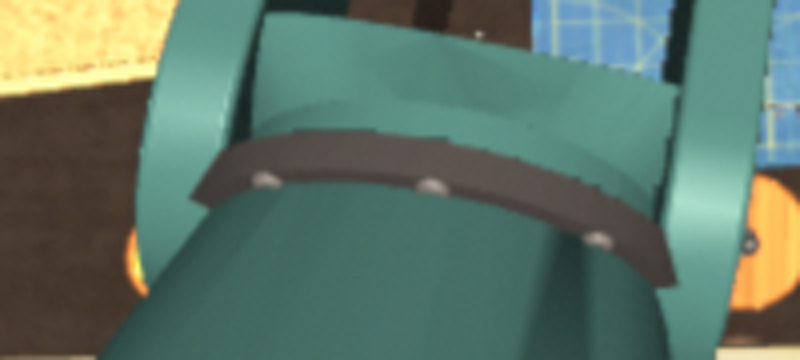

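Big ring is centred in the grip (392,365), with the plate still on its pillars. The top view is blocked by the arm, so I'll check brass from the side.

```bash
python3 - <<'E'
from h import *
print(tool_at([(349,367),(435,367)],-17).round(1))
go(SB,170,PY+np.pi/2); st()
shot("side","s2",(120,140,320,290))
E
```

```text
[[  7.7 -15.  -17. ]
 [  7.7  15.7 -17. ]]
 20.1 [ 437.5 -149.   170.7] F [ 0.5  0.  -3.4] w 60.4 40.0 q [-0.48  0.22  1.86  0.    1.05  0.93]
```

View pics/s2.png

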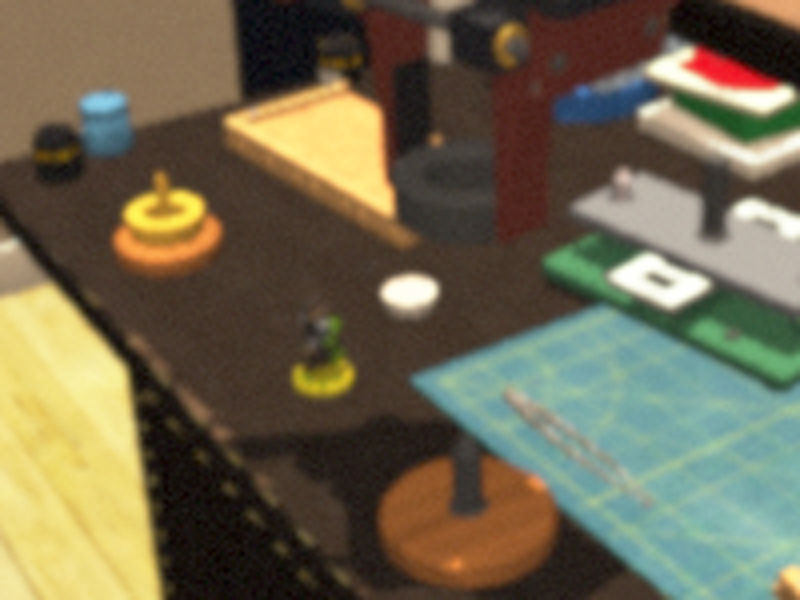

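Brass lies flat on its stand with the post through it (165,215), and mini is untouched (325,360). Next: place the big weight, then grip and lift the plate.

```bash
python3 - <<'E'
from h import *
X=SB-[1.5,0]
movel([*X,90],rate=80); pause(.3); st("over")
print(movel([*X,16],rate=40,max_force=7)); st("down")
pause(.2); gripper_to(82); st("open")
movel([*X,110],rate=100); movel([*X,190],rate=200)
go(PR,190,PY); gripper_to(40); st()
pause(.2); shot("side","s3",(150,100,350,250)); shot("wrist","w3")
E
```

```text
over 21.6 [ 434.3 -148.5   90.3] F [ 0.1 -1.  -2.9] w 60.3 40.0 q [-0.48  0.34  1.96 -0.    0.85  0.93]
True
down 23.3 [ 434.1 -148.4   17.1] F [-0.5 -0.4  4.6] w 60.4 40.0 q [-0.48  0.47  2.01  0.    0.66  0.93]
open 24.1 [ 432.9 -147.8   16.2] F [-0.4  0.5 -0.9] w 81.8 0.0 q [-0.48  0.47  2.01  0.    0.66  0.93]
 27.7 [659.3 -58.3 190. ] F [ 0.5 -0.1  0.5] w 39.5 0.0 q [-0.19  0.47  1.4   0.    1.26 -0.36]
```

View pics/s3.png

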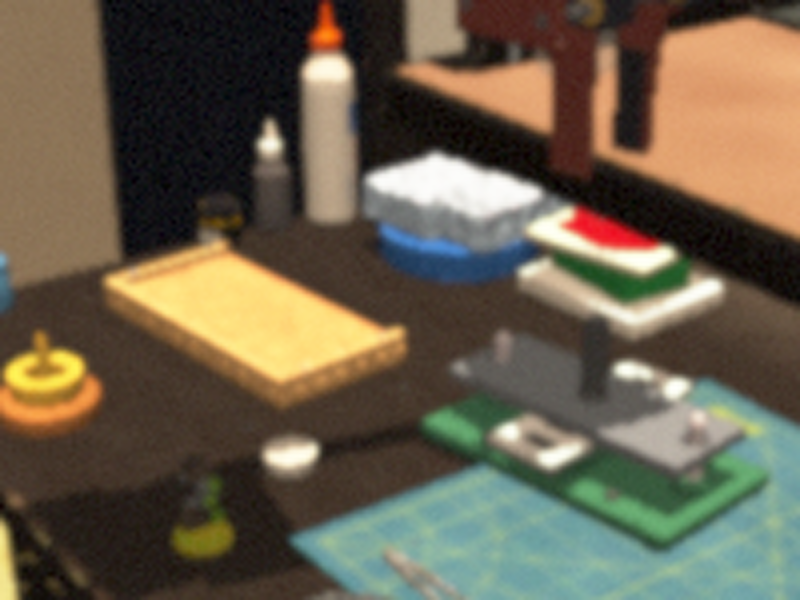

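View pics/w3.png

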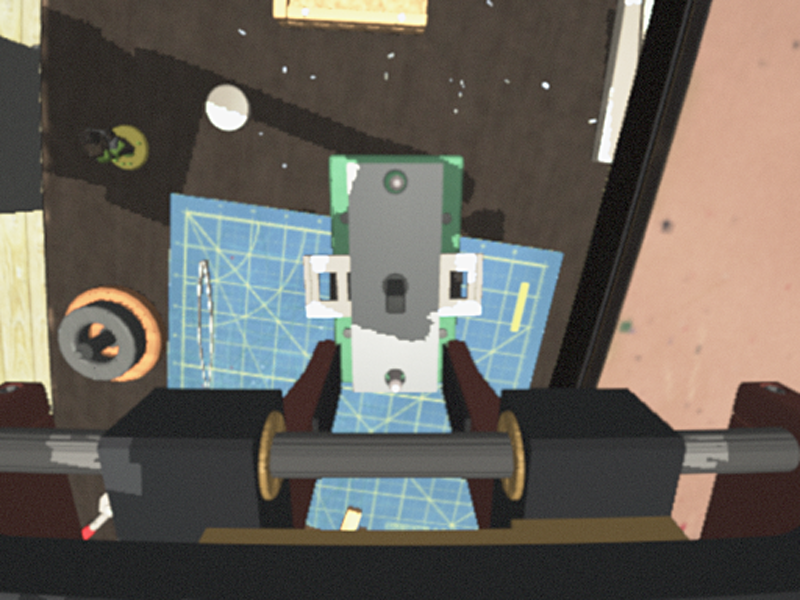

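The big ring sits round its post at (100,341) on the disc at (117,335). The stem is at about (395,278–305), square to the gripper. Checking by projection.

```bash
python3 - <<'E'
from h import *
o=observe(); z=o["ee_pos"][2]
f=lambda a,h: tool_w(tool_at(a,z-h),o).round(1)
P=f([(58,341),(142,341),(100,302),(100,381)],34);print("ring",P,P.mean(0))
print("stem top",f([(396,281)],98),"pillars",f([(396,181),(395,377)],64))
Q=f([(349,165),(349,390),(440,390),(443,165)],48); print(Q,Q.mean(0)); d=Q[0]-Q[1]+Q[3]-Q[2]; print(np.arctan2(-d[0],d[1]))
E
```

```text
ring [[ 406.5 -149.9   34. ]
 [ 474.7 -138.1   34. ]
 [ 441.4 -111.5   34. ]
 [ 440.2 -179.1   34. ]] [ 440.7  -144.65   34.  ]
stem top [[659.9 -43.8  98. ]] pillars [[ 650.6   12.8   64. ]
 [ 672.6 -121.    64. ]]
[[ 618.2   17.9   48. ]
 [ 641.2 -144.9   48. ]
 [ 709.7 -133.5   48. ]
 [ 679.9   28.2   48. ]] [662.25  -58.075  48.   ]
0.16129831140387008
```

```bash
python3 - <<'E'
from h import *
X=np.array([659.8,-58.3])
movel([*X,110],rate=120); print(movel([*X,66],rate=60,max_force=8)); st("down")
gripper_to(6,55); st("grip")
movel([*X,120],rate=60); st("lift"); movel([*X,170],rate=100)
th=0.25
y=np.array([-np.sin(RY),np.cos(RY),0]); xh=np.array([np.cos(RY),np.sin(RY),0])
q0=np.array(observe()["qpos"])
for o in ori(RY): 
    q=solve_ik([*RE,150],o); print(None if q is None else np.round(q,2))
go(RE,170,RY); st("over rest"); pause(.2)
shot("side","s4",(150,80,350,230)); shot("wrist","w4")
E
```

```text
False
down 29.7 [660.1 -58.3  66.2] F [ 0.1 -0.4  0.1] w 39.9 0.0 q [-0.19  0.6   1.51  0.    1.02 -0.36]
grip 30.2 [660.8 -58.3  66.4] F [3.2 0.3 0.4] w 11.7 55.0 q [-0.19  0.6   1.51  0.    1.02 -0.36]
lift 31.3 [659.3 -58.2 119.6] F [-0.5 -0.6 -8.2] w 11.7 55.0 q [-0.19  0.54  1.47 -0.    1.12 -0.36]
[ 0.24  0.47  1.53 -0.    1.15  0.13]
None
over rest 33.0 [591.4 214.2 169.8] F [ 0.2 -0.3 -7.3] w 11.7 55.0 q [ 0.24  0.45  1.51 -0.    1.19  0.13]
```

View pics/w4.png

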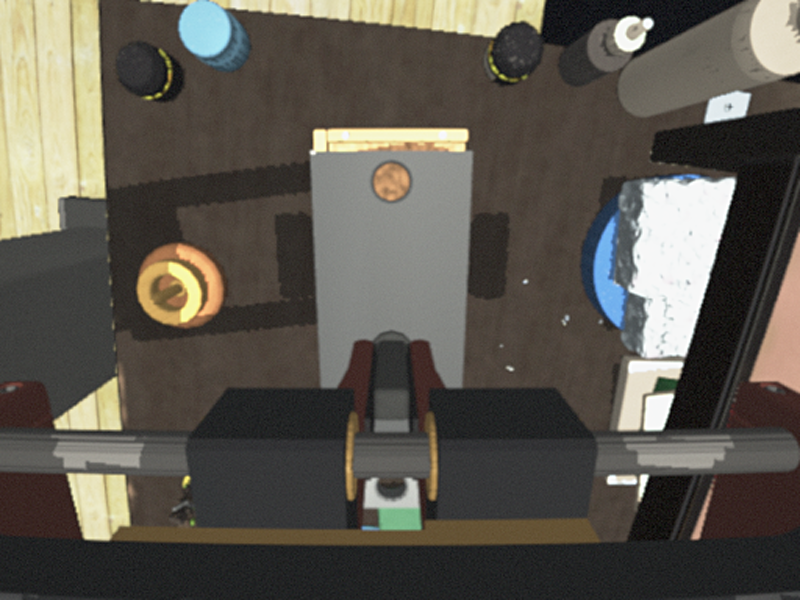

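Plate held square; its +y hole is at (391,182) and the rest's end lip at (313–468,129). Checking the offset, then setting it down edge first.

```bash
python3 - <<'E'
from h import *
o=observe(); z=o["ee_pos"][2]
print(tool_at([(391,182),(311,153),(472,152)],18).round(1)); Q=tool_w(tool_at([(313,129),(468,129)],z-22),o); print(Q, RE+R.from_rotvec([0,0,RY]).as_matrix()[:2,:2]@[-52,104],RE+R.from_rotvec([0,0,RY]).as_matrix()[:2,:2]@[52,104])
E
```

```text
[[ 71.2   0.   18. ]
 [ 82.3 -31.3  18. ]
 [ 82.7  31.7  18. ]]
[[528.45419418 313.50846456  21.98283862]
 [631.23587259 324.37710844  21.98951229]] [527.99061203 313.15183076] [631.39583182 324.25860883]
```

```bash
cat > place.py <<'E'
from h import *
y=np.array([-np.sin(RY),np.cos(RY),0]); x=np.array([np.cos(RY),np.sin(RY),0]); h=26
C=np.array([*RE,0])+y*1
def pose(th,zE):
    Rt=R.from_rotvec(-th*y); E=C-32*x+[0,0,zE]
    return E+Rt.apply(32*x+[0,0,h]), list(ori(RY,-th,RY+np.pi/2))[0]
th=.25
p,o=pose(th,90); movel(p,o,rate=80); 
p,o=pose(th,30); movel(p,o,rate=60); pause(.4); st("tilted")
p,o=pose(th,8); hit=movel(p,o,rate=15,max_force=3); s=st(f"touch {hit}")
# actual edge height from the actual pose
zE=s["ee_pos"][2]-pose(th,0)[0][2]; print("edge z",zE)
pause(.5); st("hold")
for t in np.linspace(th,0,9)[1:]:
    p,o=pose(t,zE-.5); movel(p,o,rate=20)
pause(.3); st("flat"); p,o=pose(0,zE-3); print(movel(p,o,rate=10,max_force=4)); st("seated")
shot("wrist","w5"); shot("side","s5",(100,80,300,230))
E
python3 place.py
```

```text
tilted 35.6 [583.4 215.5  63.3] F [ 0.4 -1.4 -7.4] w 11.6 55.0 q [ 0.27  0.48  1.83 -0.07  0.58  0.22]
touch True 36.6 [583.4 215.5  48.3] F [-0.8 -0.3  4.7] w 11.5 55.0 q [ 0.27  0.5   1.84 -0.08  0.55  0.22]
edge z 15.15226858159528
hold 37.1 [583.4 215.5  48.2] F [-0.2 -0.2  5.2] w 11.5 55.0 q [ 0.27  0.5   1.84 -0.08  0.55  0.22]
flat 39.5 [590.  216.4  41.4] F [-1.9  0.3 10.8] w 11.4 55.0 q [ 0.24  0.6   1.61 -0.    0.93  0.13]
True
seated 39.7 [590.  216.4  41.4] F [ 0.8 -0.5  4.1] w 11.8 55.0 q [ 0.24  0.6   1.61 -0.    0.93  0.13]
```

View pics/s5.png

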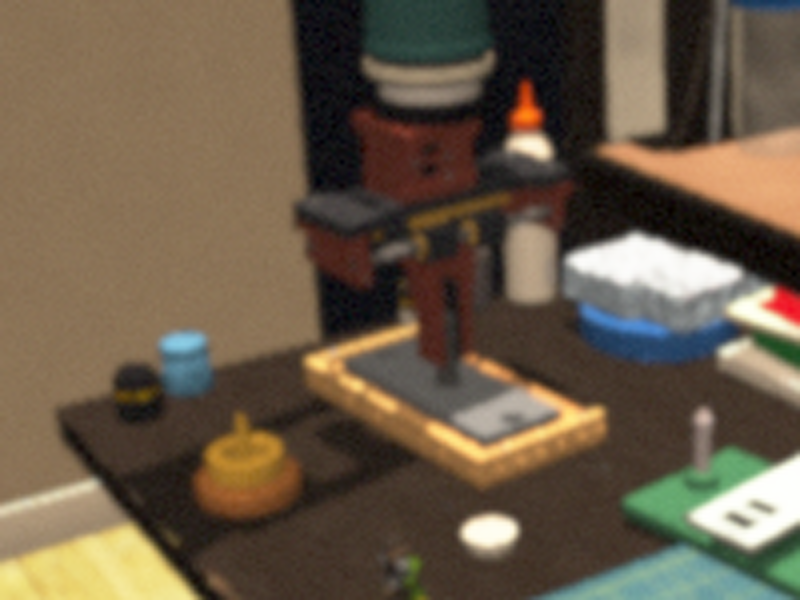

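The plate lies flat inside the rest lips (450,390). Releasing it and measuring the panel by code from hover.

```bash
cat >> h.py <<'E'
def panel(zt,fit,r=130):  # white panel in top camera: centre, size, yaw by back-projected mask
    p,_=get_image("top"); hsv=cv2.cvtColor(p,cv2.COLOR_RGB2HSV)
    m=((hsv[:,:,2]>150)&(hsv[:,:,1]<50)).astype(np.uint8)
    v,u=np.nonzero(m); P=w("top",np.c_[u,v],zt); k=np.hypot(*(P[:,:2]-fit).T)<r; 
    return cv2.minAreaRect(P[k,:2].astype(np.float32)),k.sum()
def panelw(zt,fit,r=90):
    o=observe(); p,_=get_image("wrist"); hsv=cv2.cvtColor(p,cv2.COLOR_RGB2HSV)
    m=((hsv[:,:,2]>140)&(hsv[:,:,1]<45)).astype(np.uint8); m=cv2.morphologyEx(m,cv2.MORPH_OPEN,np.ones((3,3)))
    v,u=np.nonzero(m); P=tool_w(tool_at((np.c_[u,v]+.5)*1.5625-.5,o["ee_pos"][2]-zt),o)
    k=np.hypot(*(P[:,:2]-fit).T)<r; return cv2.minAreaRect(P[k,:2].astype(np.float32)),k.sum()
E
python3 - <<'E'
from h import *
gripper_to(34); st("open"); p=observe()["ee_pos"]
movel([p[0],p[1],130],rate=100); movel([p[0],p[1],180],rate=200)
go(PR-[0,0],190,PY+np.pi/2); gripper_to(74); pause(.2); st()
print(panelw(40,PR)); shot("wrist","w6",(150,80,350,230))
E
```

```text
open 40.4 [590.7 216.6  41.4] F [-0.5  0.9  0.4] w 34.1 0.0 q [0.24 0.6  1.61 0.   0.93 0.13]
 43.9 [659.3 -58.4 190. ] F [0.3 0.9 0.5] w 73.8 0.0 q [-0.19  0.47  1.4   0.    1.26  1.21]
(((654.437255859375, -52.093849182128906), (128.57398986816406, 146.5177001953125), 55.962764739990234), np.int64(3978))
```

View pics/w6.png

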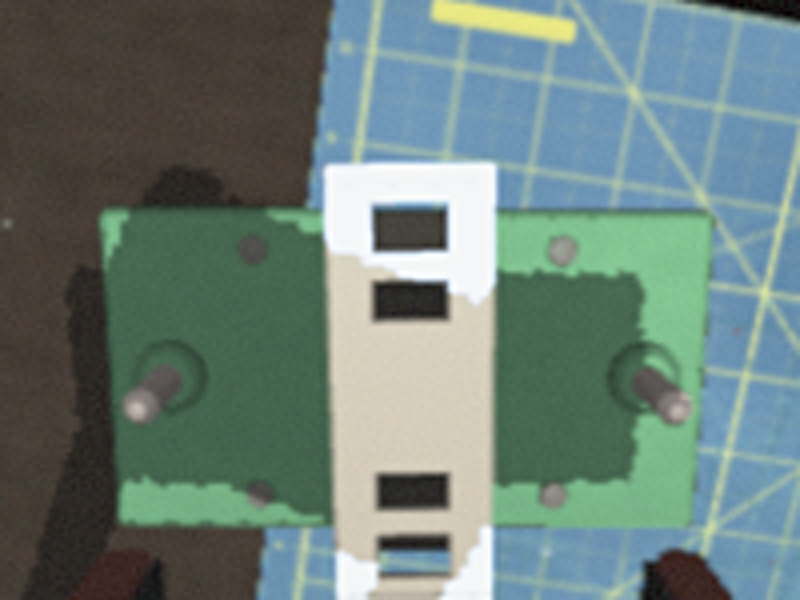

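The panel lies undisturbed on the bed: left/right edges at (325|495,165) and (337|492,545), windows centred at (410,262) and (413,525).

```bash
python3 - <<'E'
from h import *
o=observe(); z=o["ee_pos"][2]
f=lambda a:tool_w(tool_at(((np.array(a,float)+.5)/4-.5+[150,80]+.5)*1.5625-.5,z-40),o)
P=f([(325,165),(495,163),(337,545),(492,545)]); print(P.round(1)); a=P[0]+P[1]; b=P[2]+P[3]; d=a-b; yaw=np.arctan2(d[1],d[0]); print("yaw",yaw, [np.linalg.norm(P[0]-P[1]),np.linalg.norm(P[2]-P[3])])
W=f([(410,205),(410,320),(413,473),(413,578)]); c=W.mean(0); print("centre by windows",c, "by end",a/2-65*np.r_[np.cos(yaw),np.sin(yaw),0])
E
```

```text
[[721.1 -27.   40. ]
 [729.2 -72.2  40. ]
 [613.9 -46.5  40. ]
 [621.4 -91.6  40. ]]
yaw 0.1789470887976982 [np.float64(45.9207117993473), np.float64(45.74908630355607)]
centre by windows [661.1226258  -60.86194615  39.99997086] by end [661.19723548 -61.20538069  39.99811613]
```

```bash
python3 - <<'E'
from h import *
G=np.array([661.1,-60.9]); go(G,150,.178+np.pi/2)
movel([*G,80],rate=100); print(movel([*G,24],rate=50,max_force=6)); st("down")
gripper_to(40,15); st("grip")
movel([*G,60],rate=50); movel([*G,150],rate=100); st("lift")
go(RK,150,KY+np.pi/2); pause(.2); st("over"); 
movel([*RK,60],rate=100); pause(.2); print(movel([*RK,14],rate=25,max_force=2.5)); st("placed")
shot("side","s7",(250,200,450,350))
E
```

```text
False
down 46.4 [661.5 -61.   24.4] F [ 0.1 -0.6 -0.1] w 74.2 0.0 q [-0.2   0.66  1.54  0.    0.95  1.2 ]
grip 46.9 [661.1 -60.9  24.1] F [1.1 0.2 1.9] w 46.2 15.0 q [-0.2   0.66  1.54  0.    0.95  1.2 ]
lift 48.8 [660.5 -60.8 149.2] F [-0.7  0.  -1.5] w 45.8 15.0 q [-0.2   0.52  1.44  0.    1.18  1.2 ]
over 50.1 [ 587.6 -321.2  150. ] F [ 0.4 -0.8 -1. ] w 45.6 15.0 q [-0.6   0.52  1.43  0.    1.19  1.11]
True
placed 52.9 [ 586.9 -322.8   16.1] F [0.  0.6 5.2] w 46.3 15.0 q [-0.61  0.68  1.53 -0.    0.94  1.11]
```

Touched at TCP z 16.1, exactly as predicted. Releasing, backing off, and checking everything numerically from the top camera.

```bash
python3 - <<'E'
from h import *
pause(.2); gripper_to(58); st("open"); movel([*RK,40],rate=40); movel([*RK,200],rate=150)
goto_joints([1.18,.36,1.51,0,1.27,-.115]); st("home")
p,d=get_image("top"); np.savez("pics/topF.npz",p=p,d=d)
hsv=cv2.cvtColor(p,cv2.COLOR_RGB2HSV); H,S,V=cv2.split(hsv)
def rect(m,z,c,r):
    v,u=np.nonzero(m); P=w("top",np.c_[u,v],z)[:,:2]; k=np.hypot(*(P-c).T)<r; return cv2.minAreaRect(P[k].astype(np.float32)),int(k.sum())
print("panel",rect((V>150)&(S<50),32,RK,85), "rack",RK,KY)
print("plate",rect((S<50)&(V>60),23,RE,92),RE,RY)
print("brass",rect((H>20)&(H<35)&(S>120)&(V>150),30,SS,40),SS)
print("big",rect((S<70)&(V<130),34,SB,36),SB)
print("mini",rect((H>20)&(H<35)&(S>120)&(V>100),4,[440.6,4.9],30))
K,k1,e,o=cam("top"); M=R.from_rotvec(o).as_matrix(); v,u=np.mgrid[:384,:512]
P=e+(np.c_[rays(K,k1,np.c_[u.ravel(),v.ravel()]),np.ones(u.size)]*d.ravel()[:,None])@M.T
c=p.reshape(-1,3)
for n,q,off in [("panel ends/mid",RK,[R.from_rotvec([0,0,KY]).apply([t,yy,0])[:2] for t in(-55,0,55) for yy in(-15,15) if 1]),("plate",RE,[R.from_rotvec([0,0,RY]).apply([t,yy,0])[:2] for t in(-22,22) for yy in(-50,50)])]:
    print(n,[round(float(np.median(P[np.hypot(*(P[:,:2]-q-f).T)<6,2])),1) for f in off])
s=np.vstack([p[150:260,92:400][:,:,::-1]]); cv2.imwrite("pics/final.png",cv2.resize(s,None,fx=2.5,fy=2.5,interpolation=cv2.INTER_CUBIC))
E
```

```text
open 53.6 [ 585.8 -322.1   14.8] F [0.6 0.2 0.3] w 58.0 0.0 q [-0.61  0.68  1.53 -0.    0.94  1.11]
home 59.1 [164.5 578.2 222. ] F [-0.2  0.3 -0.7] w 57.9 0.0 q [ 1.18  0.36  1.51 -0.    1.27 -0.11]
panel (((585.5173950195312, -320.36138916015625), (166.15362548828125, 124.85507202148438), 12.266627311706543), 1016) rack [ 586.9 -322.8] -0.142
plate (((590.1101684570312, 215.43463134765625), (62.80001449584961, 166.58389282226562), 6.095846176147461), 1717) [590.8 215.3] 0.107
brass (((431.8484191894531, 190.91903686523438), (47.03733444213867, 45.98583984375), 44.62342834472656), 252) [432.2 190.9]
big (((441.1107177734375, -143.3241729736328), (50.38536071777344, 35.94461441040039), 46.934146881103516), 65) [ 435.6 -148.4]
mini (((440.2755126953125, 5.76820182800293), (32.919517517089844, 32.729042053222656), 44.18157196044922), 110)
panel ends/mid [31.3, 31.1, 30.6, 31.0, 29.7, 30.9]
plate [22.4, 22.2, 22.6, 23.1]
```

Plate, brass and mini check out. The panel and big-weight masks were polluted, so I'll tighten those two.

```bash
python3 - <<'E'
from h import *
z=np.load("pics/topF.npz"); p,d=z["p"],z["d"]; H,S,V=cv2.split(cv2.cvtColor(p,cv2.COLOR_RGB2HSV))
def comp(m,zz,c):
    n,L,s,ct=cv2.connectedComponentsWithStats(m.astype(np.uint8)); 
    for i in range(1,n):
        if s[i,4]<60: continue
        v,u=np.nonzero(L==i); P=w("top",np.c_[u,v],zz)[:,:2]; r=cv2.minAreaRect(P.astype(np.float32))
        if np.hypot(*(np.array(r[0])-c))<60: print(np.round(r[0],1),np.round(r[1],1),round(r[2],1),s[i,4])
for t in (180,200,215): print("panel",t); comp((V>t)&(S<45),32,RK)
u0,v0=(343/4+212,513/4+112)
hole=((H>5)&(H<20)&(S>130))  # wood visible
print("wood"); comp(hole,14,SB)
K,k1,e,o=cam("top"); M=R.from_rotvec(o).as_matrix(); v,u=np.mgrid[:384,:512]
P=e+(np.c_[rays(K,k1,np.c_[u.ravel(),v.ravel()]),np.ones(u.size)]*d.ravel()[:,None])@M.T
k=(np.hypot(*(P[:,:2]-SB).T)<48)&(P[:,2]>24)&(P[:,2]<44); r=P[k]; print("big by depth",cv2.minEnclosingCircle(r[:,:2].astype(np.float32)),r.mean(0),k.sum())
for q in [(20,0),(-20,0),(0,20),(0,-20)]:
    kk=np.hypot(*(r[:,:2]-r[:,:2].mean(0)-q).T)<8; print(q,np.median(r[kk,2]))
E
```

```text
panel 180
[ 586.  -322.5] [ 50.3 132.3] 82.3 938
panel 200
[ 586.2 -321.8] [ 47.6 132.2] 81.8 916
panel 215
[ 586.2 -321.7] [ 47.4 132.2] 81.8 902
wood
[ 434.9 -147.7] [82.8 82. ] 89.1 448
[ 436.  -148.8] [31.6 31.4] 89.1 108
big by depth ((436.6520080566406, -146.2667236328125), 31.643857955932617) [ 436.86166463 -146.14365881   32.74870082] 420
(20, 0) 33.3025888703861
(-20, 0) 32.207775598644616
(0, 20) 33.13733274390222
(0, -20) 32.70618734364734
```

All pieces are within tolerance and the robot is clear.

```bash
python3 -c "
from station import *
print(hand_in())"
```

```text
the job is handed in; nothing more can be done
None
```

I took the stack apart, put every piece away and handed the job in at about 59 s of the 115 s limit. The last camera check put all four pieces flat and within tolerance and the miniature where it started; the judge returned no verdict.

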